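Slide a flat mailer carton through the thickness gauge

TASK

Check the flat cardboard mailer in the thickness gauge: push it along the bench, lengthwise, in under the low metal bridge from the open side until its leading end rests squarely against the stop strip behind the bridge. Only push it with the fingers, keeping it flat on the bench: do not lift, carry or tip it, do not knock the gauge with the robot, and leave the tins and the roll of tape where they stand.

Things in the scene. Friction and masses are not known exactly. Their poses are not given: they have to be found in the camera images.
- carton: Closed flat cardboard mailer, loose on the bench: 100 mm (its x) by 150 mm (its y) by 35 mm tall, 0.2 to 0.45 kg, paler tape strip along its top and a small blank label. Origin: centre of its underside, z up. It starts flat on the gauge's +y side, turned up to about 0.35 rad, generally not in line with the gauge; its -y end faces the gauge and leads.
- gauge: Plain aluminium thickness gauge fixed to the bench: a bridge beam on two posts and a stop strip behind it. Origin: on the bench, midway between the posts under the middle of the beam; z up. Its y is the lane: the carton enters from the +y (open) side, moving to -y. With the carton home its origin is at gauge x = 0, y = +20 mm, its rear end at y = +95 mm. Turned up to about 0.15 rad.
- bridge (a point): Middle of the beam's underside, 41 mm above the bench (6 mm above the carton's top). The beam is 180 mm long (gauge x), 50 mm deep (gauge y from -25 to +25 mm), its top 63 mm above the bench, bolt heads 67 mm. The posts leave a gap of 124 mm (gauge x from -62 to +62 mm) and end at x = -90 and +90 mm.
- stop (a point): Middle of the stop strip's face that meets the carton, at bench level (gauge x = 0, y = -55 mm). The strip is 110 mm long (gauge x), 16 mm deep and 15 mm high.
- tin_a: Bystander: round white tin with a slightly wider yellowish-brown lid, 90 mm across, 120 mm tall, standing loose beyond the stop end of the gauge. Origin: centre of its underside, z up.
- tin_b: Bystander: round white tin with a slightly wider yellowish-brown lid, 90 mm across, 120 mm tall, standing loose beyond the stop end of the gauge. Origin: centre of its underside, z up.
- tape_roll: Bystander: loose roll of tape lying flat, 70 mm across, 50 mm hole, 48 mm tall, between the gauge and the robot. Origin: centre of its underside, z up.

How it is judged:
By the outcome, as a careful person would: the job done as asked, in the order asked, and still so for the second after the job is handed in, with the robot touching nothing.
It also fails if it takes over 56 s, if anything falls off the work surface, if the arm or the gripper's body presses on something with over 40 N, if the wrist force passes 120 N, or if a joint passes its speed limit or range.

ROBOT

A 7-joint arm with a two-finger parallel gripper is mounted at the origin on the work surface. World frame = base frame: x ahead of the robot, y to its left, z up, the work surface at z = 0. Lengths are in m, angles in rad, forces in N, time in s.
With the tool pointing down it reaches from about 0.425 to 0.925 m from the base axis. Payload 6.8 kg.
Tool frame: the origin (TCP) lies midway between the tips of the shut fingers; the grasp point (between the pads) lies 19 mm behind it (bot.grasp_offset is the distance from the TCP to the grasp point, in m); z points along the fingers, x is the direction in which the jaws open and shut, and the axes are right-handed (so a half turn about z gives the same grasp; the last joint's range is limited). The gripper opens to 85 mm and grips with 20 to 120 N. Pads are 22 mm wide; open, the fingers measure 114 mm over their backs; the gripper's body (76 mm by 85 mm) begins 54 mm behind the grasp point. The pads swing forward as they close: fully open they stand 13 mm farther back than shut.
Start: joints at [1.132, 0.477, 0.022, 1.555, -0.011, 1.109, -0.083], TCP at [0.219, -0.638, 0.231] pointing down, gripper open.
Joint ranges: [-2.96, 2.96], [-0.34, 2.1], [-1.41, 1.46], [0.24, 2.44], [-1.37, 4.51], [0.17, 1.92], [-2.96, 2.96]. Speed limits (rad/s): [2.39, 2.39, 3.14, 3.14, 3.14, 3.14, 3.14].

INTERFACE

Orientations are given as a unit quaternion [w, x, y, z].
In Python, from station import bot, imaging gives the robot as it stands. The module is installed in compiled form; this text tells all that it offers.
- The arm moves only by the tool apply_moves, never from a script. Its argument "increments" is a list of rows, each a list of 7 numbers: the shift along the tool's x, y, z in mm, then the turn, a rotation vector about the tool's x, y, z in degrees, then the closure, from -1 (fully open) to 1 (shut). In form: [[dx, dy, dz, rx, ry, rz, grip], ...]. A call has exactly 8 rows; each row shifts and turns the pose as measured when the row begins, along the tool's axes as they then stand; what a row does not reach is not made up. A row lasts 1/8 s, in which the tool goes at most 62.5 mm and 10.7 degrees, less where a joint would pass 70% of its speed; a pose out of reach is approached as far as the arm can. A call with a gripper value outside its range is refused whole. The fingers move at their own pace and stop on an object; "grip_force" is the grip in N (left out, the last holds). Time passes only in rows, so rows that do not move let the fingers close, or fill a call up. It gives the time, the measured TCP pose, the force and the opening at its end, in the units of the state.
- bot.get_obs(): the state, without advancing time (a new reading comes with each control period).
- imaging.read_camera(name): name is "scene" or "top" or "wrist"; returns the picture (480x640x3 uint8, red, green, blue); there is no depth.
- imaging.get_calibration(name): a dict with "K" (3x3 intrinsics, pixels), "extrinsics" (4x4, takes a point from camera to world coordinates). Camera axes: x right, y down, z forward; pixel columns grow to the right and rows downward; lengths in m; the calibration is good to about 2 mm. A picture is of the moment at which its call begins: read the wrist's pose just before it. get_calibration takes no time and is no camera call; for the wrist camera it gives the pose at the moment of the call.
- bot.hand_in(): hands the job in, once; it reports no verdict.
The state is a dict: "t": time; "q": joint angles; "joint_vel": joint speeds; "joint_torque": joint torques, N m; "eef_pos": TCP position; "tool_rot": TCP orientation; "contact_force": force on the tool from outside, world axes, zero at the start; "torque": the same for the moment, N m; "gripper_width": opening from 0.0 (shut) to 1.0 (fully open).
Only numpy, scipy, OpenCV 4.12 (cv2) and the standard library are available. Lean on these libraries where they do the work, as an engineer would, in place of code of your own. Each camera call takes 0.05 s, during which the arm holds its last target.

## Working session

There is one attempt and no reset: what is moved stays moved. The work goes in short steps, Python scripts to look and compute and a tool call to move; the robot and the scene stay as the last step left them, time stands still between calls to the robot, and variables do not carry over. Pictures are saved under pics/ and viewed, and the job is handed in when it is done.

Besides the shell and the picture viewer there is one more tool, called after ">>>" by a JSON object that holds its "fn" and its "kwargs". apply_moves: Moves the arm, as the interface text tells. Its arguments: {"type":"object","properties":{"increments":{"type":"array","items":{"type":"array","items":{"type":"number"}}},"grip_force":{"type":"number"}},"required":["increments"]}

```bash
mkdir -p pics; python3 - <<'E'
from station import bot, imaging
import cv2
for n in ["scene","top"]:
    im=imaging.read_camera(n); cv2.imwrite(f"pics/{n}0.png",im[:,:,::-1])
    c=imaging.get_calibration(n); print(n,c["K"],c["extrinsics"])
o=bot.get_obs(); print(o)
E
```

```text
scene [[494.48827794   0.         320.90642839]
 [  0.         494.48827794 239.42886762]
 [  0.           0.           1.        ]] [[ 0.22678071  0.84266614 -0.48834853  0.95805925]
 [ 0.97394189 -0.19478266  0.1161762  -0.21370012]
 [ 0.00277593 -0.50196961 -0.8648808   0.84973267]
 [ 0.          0.          0.          1.        ]]
top [[518.9163339    0.         315.84000604]
 [  0.         518.9163339  239.23219777]
 [  0.           0.           1.        ]] [[-0.00480455 -0.99772116  0.0673008   0.43281005]
 [-0.99985049  0.00367504 -0.01689679 -0.08733682]
 [ 0.01661096 -0.06737192 -0.99758965  0.97244349]
 [ 0.          0.          0.          1.        ]]
{'t': 0.1, 'q': array([ 1.13190665,  0.47774532,  0.0223412 ,  1.55634437, -0.01148747,
        1.1092894 , -0.08310838]), 'joint_vel': array([ 0.00060451, -0.00152852,  0.00152158, -0.00194485,  0.00033938,
       -0.00084208, -0.00046567]), 'joint_torque': array([ 4.21103759e-03, -5.97763002e+01,  1.61375050e+00, -2.81957781e+01,
        1.28966695e-02,  5.01554881e-03,  2.81930511e-06]), 'eef_pos': array([ 0.21904884, -0.63790998,  0.23040767]), 'tool_rot': array([-4.26553078e-04,  8.13881653e-01, -5.81030092e-01, -7.10966782e-04]), 'contact_force': array([ 0.55526064, -0.10195879, -0.4964531 ]), 'torque': array([ 0.00963017,  0.00403185, -0.0605532 ]), 'gripper_width': 1.0008056086728634}
```

View pics/scene0.png

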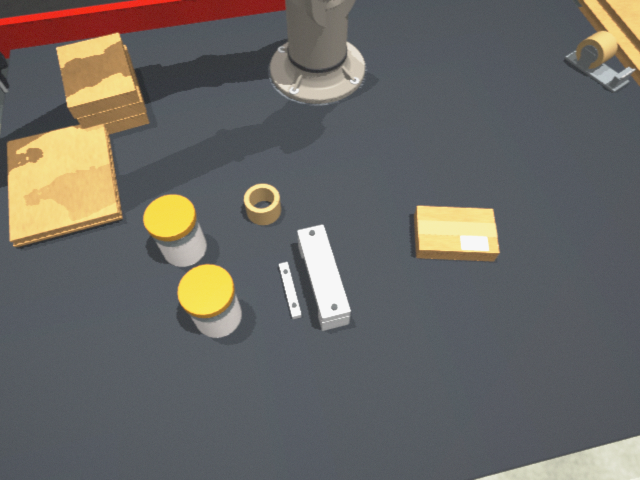

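View pics/top0.png

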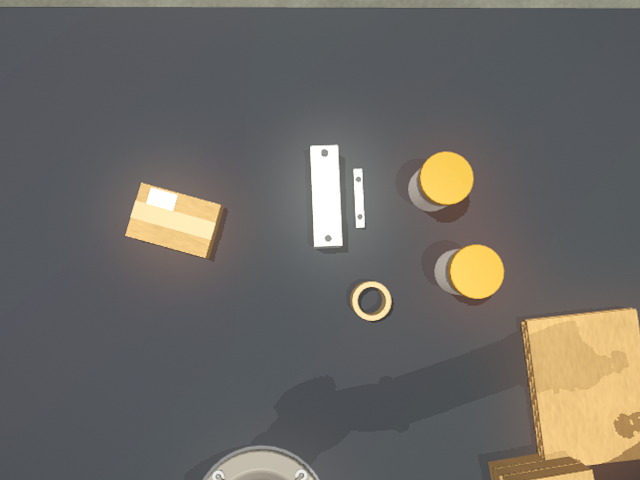

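The scene picture shows the carton at about (456,232), gauge beam (323,277), stop (290,290). The top picture shows the carton at (174,220), beam (326,196), stop strip (359,198), tape roll (371,301) and tins (446,180) and (476,271). Next I measure from both views.

```bash
cat > h.py <<'E'
from station import bot, imaging
import cv2, numpy as np
def ray(cal,uv,z):
    K=cal["K"];E=cal["extrinsics"]
    uv=np.atleast_2d(np.asarray(uv,float))
    d=np.c_[(uv-K[:2,2])/np.array([K[0,0],K[1,1]]),np.ones(len(uv))]@E[:3,:3].T
    o=E[:3,3]; s=(z-o[2])/d[:,2]
    return (o+d*s[:,None])[:,:2]
def proj(cal,P):
    P=np.atleast_2d(P);E=cal["extrinsics"]
    c=(P-E[:3,3])@E[:3,:3]; u=c@cal["K"].T; return u[:,:2]/u[:,2:]
def masks(im):
    hsv=cv2.cvtColor(im,cv2.COLOR_RGB2HSV)
    card=cv2.inRange(hsv,(8,60,90),(32,255,255))
    white=cv2.inRange(hsv,(0,0,170),(180,60,255))
    return card,white
def blobs(m,amin=150):
    cs,_=cv2.findContours(m,cv2.RETR_EXTERNAL,cv2.CHAIN_APPROX_NONE)
    return [c for c in cs if cv2.contourArea(c)>amin]
def box(cal,c,z):
    w=ray(cal,c[:,0,:],z)
    (cx,cy),(a,b),t=cv2.minAreaRect((w*1000).astype(np.float32))
    p=cv2.boxPoints(((cx,cy),(a,b),t))
    e0=p[1]-p[0];e1=p[2]-p[1]
    e=e0 if np.hypot(*e0)>np.hypot(*e1) else e1
    return np.array([cx,cy]),max(a,b),min(a,b),np.degrees(np.arctan2(e[1],e[0]))%180
E
python3 - <<'E'
from h import *
for n in ["top","scene"]:
    im=imaging.read_camera(n); cal=imaging.get_calibration(n)
    card,white=masks(im)
    for nm,m in(("card",cv2.morphologyEx(card|white,cv2.MORPH_CLOSE,np.ones((3,3)))),("white",white)):
        for c in blobs(m):
            x,y,w,h=cv2.boundingRect(c)
            z=[.035,.063,.015,.12,.048]
            print(n,nm,(x,y,w,h),[ (zz,)+tuple(np.round(np.r_[box(cal,c,zz)[0],box(cal,c,zz)[1:]],1)) for zz in z[:3]])
    print(n,cv2.__version__)
E
```

```text
top card (208, 452, 110, 28) [(0.035, np.float64(98.2), np.float64(-8.1), np.float64(190.8), np.float64(46.2), np.float64(89.4)), (0.063, np.float64(108.2), np.float64(-10.4), np.float64(185.1), np.float64(44.8), np.float64(89.4)), (0.015, np.float64(91.0), np.float64(-6.4), np.float64(194.9), np.float64(47.2), np.float64(89.4))]
top card (488, 307, 152, 173) [(0.035, np.float64(220.5), np.float64(-546.7), np.float64(312.3), np.float64(269.8), np.float64(177.3)), (0.063, np.float64(226.8), np.float64(-533.0), np.float64(303.0), np.float64(261.7), np.float64(177.3)), (0.015, np.float64(216.0), np.float64(-556.5), np.float64(319.0), np.float64(275.5), np.float64(177.3))]
top card (350, 281, 42, 40) [(0.035, np.float64(385.3), np.float64(-201.1), np.float64(74.0), np.float64(69.8), np.float64(89.6)), (0.063, np.float64(386.7), np.float64(-197.7), np.float64(71.8), np.float64(67.7), np.float64(89.6)), (0.015, np.float64(384.3), np.float64(-203.5), np.float64(75.6), np.float64(71.3), np.float64(89.6))]
top card (435, 244, 70, 62) [(0.035, np.float64(437.5), np.float64(-386.0), np.float64(
[... 9387 characters left out ...]
loat64(1.9))]
scene white (591, 65, 44, 19) [(0.035, np.float64(204.0), np.float64(676.3), np.float64(97.4), np.float64(51.9), np.float64(112.4)), (0.063, np.float64(229.9), np.float64(645.8), np.float64(94.0), np.float64(50.1), np.float64(112.4)), (0.015, np.float64(185.5), np.float64(698.2), np.float64(99.8), np.float64(53.1), np.float64(112.4))]
scene white (278, 42, 87, 58) [(0.035, np.float64(69.0), np.float64(20.1), np.float64(226.7), np.float64(126.0), np.float64(119.2)), (0.063, np.float64(99.6), np.float64(12.1), np.float64(218.9), np.float64(121.6), np.float64(119.2)), (0.015, np.float64(47.2), np.float64(25.9), np.float64(232.3), np.float64(129.0), np.float64(119.2))]
scene 4.12.0
```

```bash
cat >> h.py <<'E'
from scipy.spatial.transform import Rotation as R
G=np.array([572.6,-120.3]); GA=2.0
def g2w(x,y):
    a=np.radians(GA); return G+np.array([x*np.cos(a)-y*np.sin(a), x*np.sin(a)+y*np.cos(a)])
def w2g(p):
    a=np.radians(GA); d=np.asarray(p)-G; return np.array([d[0]*np.cos(a)+d[1]*np.sin(a),-d[0]*np.sin(a)+d[1]*np.cos(a)])
def go(wp):
    "wp: list of world xyz mm, tool x world angle deg; translations in the tool axes at present"
    o=bot.get_obs(); q=o["tool_rot"]; M=R.from_quat([q[1],q[2],q[3],q[0]]).as_matrix()
    p=o["eef_pos"]*1000
    print("t %.2f p %s g %s xang %.2f tilt %s F %s w %.2f q %s"%(o["t"],p.round(1),w2g(p[:2]).round(1),np.degrees(np.arctan2(M[1,0],M[0,0])),M[2].round(3),o["contact_force"].round(1),o["gripper_width"],o["q"].round(2)))
    for w,a in wp:
        w=np.array(w,float); d=M.T@(w-p); p=w
        print(" d_tool",d.round(1),"len",np.linalg.norm(d).round(0),"rz",round(-((a-np.degrees(np.arctan2(M[1,0],M[0,0]))+180)%360-180),1))
E
python3 - <<'E'
from h import *
print(g2w(0,20),g2w(-125,277), w2g([533,157.5]))
go([((500,-400,230),-88),((430,150,230),-88)])
E
```

```text
[ 571.90201007 -100.31218346] [438.00898604 152.168822  ] [-29.88079657 279.01279182]
t 0.20 p [ 219.1 -638.1  230.7] g [-371.3 -505.1] xang -71.05 tilt [-0.001  0.    -1.   ] F [-0.6 -0.5  0.2] w 1.00 q [ 1.13  0.48  0.02  1.56 -0.01  1.11 -0.08]
 d_tool [-133.9 -343.     0.8] len 368.0 rz 17.0
 d_tool [-542.9 -112.4    0.6] len 554.0 rz 17.0
```

>>> {"fn": "apply_moves", "kwargs": {"increments": [[-17,-43,0,0,0,0,-1],[-17,-43,0,0,0,0,-1],[-17,-43,0,0,0,0,-1],[-17,-43,0,0,0,0,-1],[-17,-43,0,0,0,0,-1],[-17,-43,0,0,0,0,-1],[-17,-43,0,0,0,0,-1],[-17,-43,0,0,0,0,-1]]}}

```text
t: 1.2
eef_pos: [0.5038, -0.395, 0.2284]
tool_rot: [0.001, 0.811, -0.585, -0.002]
contact_force: [-0.7, -0.7, 0.4]
gripper_width: 0.999
```

>>> {"fn": "apply_moves", "kwargs": {"increments": [[-50,-10,0,0,0,0,-1],[-50,-10,0,0,0,0,-1],[-50,-10,0,0,0,0,-1],[-50,-10,0,0,0,0,-1],[-50,-10,0,0,0,0,-1],[-50,-10,0,0,0,0,-1],[-50,-10,0,0,0,0,-1],[-50,-10,0,0,0,0,-1]]}}

```text
t: 2.2
eef_pos: [0.4536, 0.023, 0.2282]
tool_rot: [0.0, 0.812, -0.584, -0.001]
contact_force: [0.5, -0.3, -0.6]
gripper_width: 0.999
```

```bash
python3 - <<'E'
from h import *
go([((430,150,230),-88)])
E
```

```text
t 2.20 p [453.6  23.  228.2] g [-113.9  147.4] xang -71.51 tilt [-0.001  0.001 -1.   ] F [ 0.5 -0.3 -0.6] w 1.00 q [ 0.12  0.14 -0.34  2.04  0.05  0.97 -1.49]
 d_tool [-127.9  -17.9   -1.7] len 129.0 rz 16.5
```

>>> {"fn": "apply_moves", "kwargs": {"increments": [[-43,-6,0,0,0,0,-1],[-43,-6,0,0,0,0,-1],[-43,-6,0,0,0,0,-1],[0,0,0,0,0,8.2,-1],[0,0,0,0,0,8.2,-1],[0,0,30,0,0,0,-1],[0,0,40,0,0,0,-1],[0,0,30,0,0,0,-1]]}}

```text
t: 3.2
eef_pos: [0.4294, 0.1616, 0.1291]
tool_rot: [-0.004, 0.72, -0.694, 0.001]
contact_force: [0.4, 0.6, 0.1]
gripper_width: 0.997
```

```bash
python3 - <<'E'
from h import *
go([((430,152,4),-88)])
cv2.imwrite("pics/top1.png",imaging.read_camera("top")[:,:,::-1])
E
```

```text
t 3.20 p [429.4 161.6 129.1] g [-133.3  286.7] xang -87.96 tilt [-0.004 -0.007 -1.   ] F [0.4 0.6 0.1] w 1.00 q [-0.14  0.29 -0.41  2.14  0.17  0.74 -2.19]
 d_tool [ 10.2   0.6 125.1] len 125.0 rz 0.0
```

View pics/top1.png

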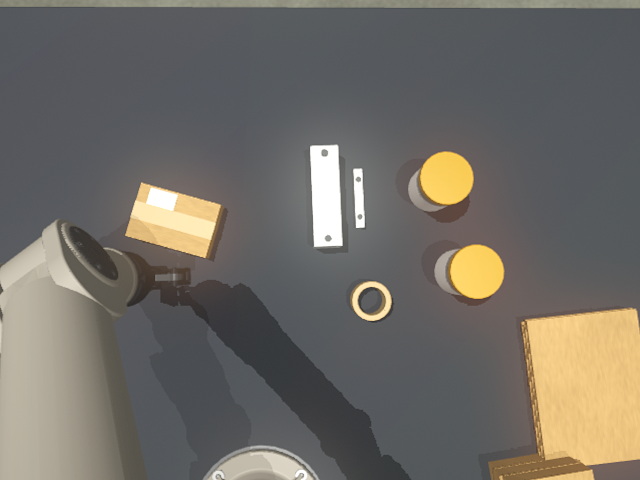

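The carton is unmoved at (174,220) and the hand is beside its near side, at about (178,280). Now I go down.

>>> {"fn": "apply_moves", "kwargs": {"increments": [[5,0,40,0,0,0,-1],[5,0,40,0,0,0,-1],[0,0,25,0,0,0,-1],[0,0,10,0,0,0,-1],[0,0,4,0,0,0,-1],[0,0,0,0,0,0,-1],[0,0,0,0,0,0,-1],[0,0,0,0,0,0,-1]]}}

```text
t: 4.25
eef_pos: [0.4324, 0.1522, 0.0083]
tool_rot: [-0.005, 0.719, -0.695, 0.002]
contact_force: [-0.1, -0.3, 0.1]
gripper_width: 1.002
```

```bash
python3 - <<'E'
from h import *
go([((430,152,4),-88)])
cv2.imwrite("pics/wr1.png",imaging.read_camera("wrist")[:,:,::-1])
cv2.imwrite("pics/sc1.png",imaging.read_camera("scene")[150:350,330:600,::-1].repeat(2,0).repeat(2,1))
E
```

```text
t 4.25 p [432.4 152.2   8.3] g [-130.6  277.2] xang -88.01 tilt [-0.005 -0.009 -1.   ] F [-0.1 -0.3  0.1] w 1.00 q [-0.22  0.51 -0.3   2.21  0.33  0.46 -2.32]
 d_tool [0.1 2.4 4.3] len 5.0 rz -0.0
```

View pics/wr1.png

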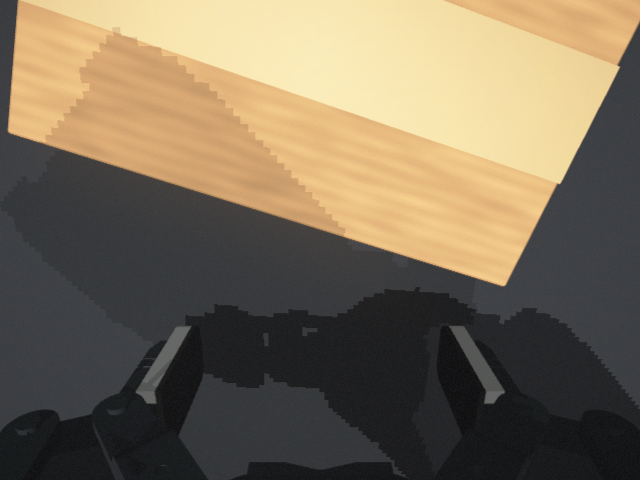

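View pics/sc1.png

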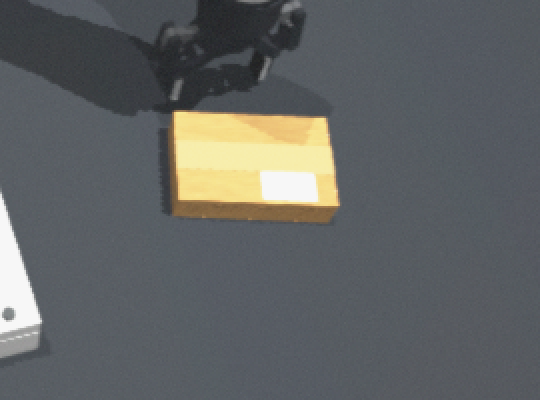

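Wrist picture: the carton's near edge slopes from (10,132) to (505,285). The pads are at about (185,360) and (465,360). The leading end will be met first, so two-point contact will square it up. I push along gauge +x.

>>> {"fn": "apply_moves", "kwargs": {"increments": [[0,-7,4,0,0,0,-1],[0,-7,2,0,0,0,-1],[0,-6,0,0,0,0,-1],[0,-6,0,0,0,0,-1],[0,-6,0,0,0,0,-1],[0,-6,0,0,0,0,-1],[0,-6,0,0,0,0,-1],[0,-6,0,0,0,0,-1]]}}

```text
t: 5.35
eef_pos: [0.4849, 0.1532, 0.0019]
tool_rot: [-0.004, 0.719, -0.695, 0.001]
contact_force: [-1.1, -0.1, -0.5]
gripper_width: 0.994
```

```bash
python3 - <<'E'
from h import *
go([])
cv2.imwrite("pics/wr2.png",imaging.read_camera("wrist")[:,:,::-1])
E
```

```text
t 5.35 p [484.9 153.2   1.9] g [-78.1 276.4] xang -88.05 tilt [-0.003 -0.007 -1.   ] F [-1.1 -0.1 -0.5] w 0.99 q [-0.18  0.57 -0.3   2.09  0.33  0.52 -2.27]
```

View pics/wr2.png

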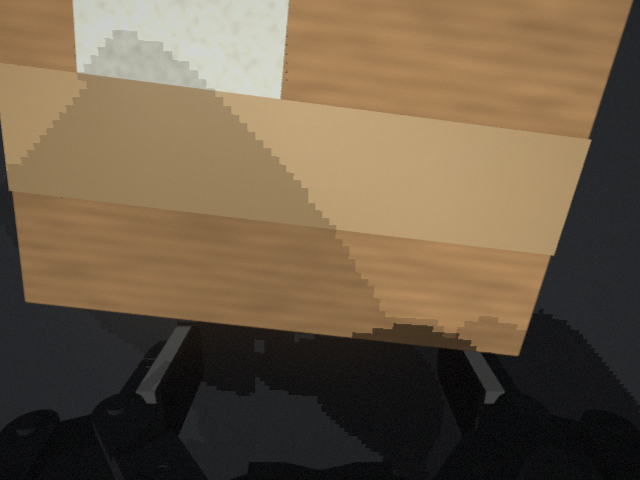

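The carton is turning in: its near edge now runs (25,300) to (520,355), about 6° off square. I carry on.

>>> {"fn": "apply_moves", "kwargs": {"increments": [[0,-4,0,0,0,0,-1],[0,-4,0,0,0,0,-1],[0,-3,0,0,0,0,-1],[0,-3,0,0,0,0,-1],[0,0,0,0,0,0,-1],[0,0,0,0,0,0,-1],[0,0,0,0,0,0,-1],[0,0,0,0,0,0,-1]]}}

```text
t: 6.4
eef_pos: [0.5012, 0.1542, 0.0023]
tool_rot: [-0.005, 0.719, -0.695, 0.002]
contact_force: [0.7, -0.4, -0.2]
gripper_width: 1.002
```

```bash
cat >> h.py <<'E'
def carton():
    "top face in the top view, mask cut to the lit top by brightness; edges by approxPoly"
    for n in ["top","scene"]:
        im=imaging.read_camera(n); cal=imaging.get_calibration(n)
        card,white=masks(im); m=cv2.morphologyEx(card|white,cv2.MORPH_CLOSE,np.ones((3,3)))
        for c in blobs(m,1500):
            ctr,l,w,a=box(cal,c,.035)
            if 120<l<185 and 85<w<135 and -200<ctr[1]<300 and 300<ctr[0]<800:
                k=w2g(ctr); print(n,"blob g",k.round(1),"l,w",round(l,1),round(w,1),"yaw-gauge",round(a-90-GA,2), "bbox",cv2.boundingRect(c))
E
python3 - <<'E'
from h import *
go([]); carton()
cv2.imwrite("pics/wr3.png",imaging.read_camera("wrist")[:,:,::-1])
cv2.imwrite("pics/top3.png",imaging.read_camera("top")[:,:,::-1])
E
```

```text
t 6.40 p [501.2 154.2   2.3] g [-61.8 276.8] xang -88.04 tilt [-0.004 -0.009 -1.   ] F [ 0.7 -0.4 -0.2] w 1.00 q [-0.17  0.58 -0.3   2.06  0.33  0.53 -2.25]
top blob g [ -2.6 285.4] l,w 157.2 107.4 yaw-gauge -0.97 bbox (124, 175, 88, 60)
scene blob g [  6.6 284.5] l,w 164.8 115.4 yaw-gauge -1.23 bbox (420, 211, 97, 69)
```

View pics/wr3.png

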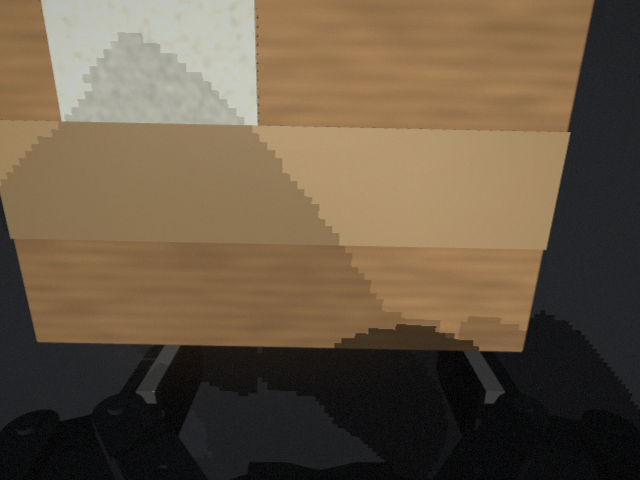

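View pics/top3.png

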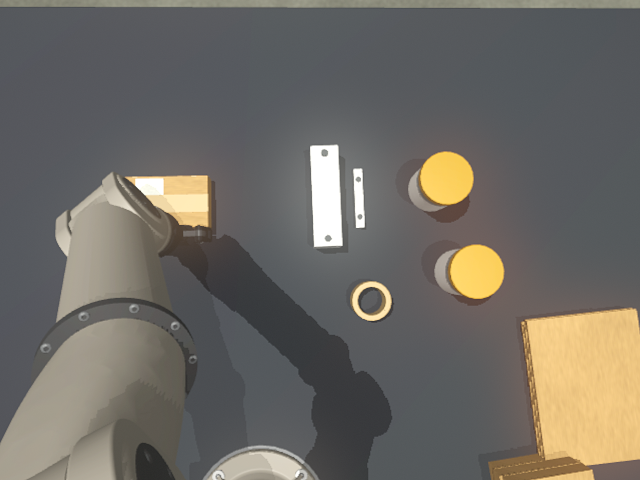

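Carton's near edge is now flat at rows 343 to 352, about 1° off square. I back away, raise and measure cleanly.

>>> {"fn": "apply_moves", "kwargs": {"increments": [[0,15,0,0,0,0,-1],[0,25,0,0,0,0,-1],[0,20,-40,0,0,0,-1],[0,0,-50,0,0,0,-1],[-50,0,-40,0,0,0,-1],[-50,0,0,0,0,0,-1],[-50,0,0,0,0,0,-1],[0,0,0,0,0,0,-1]]}}

```text
t: 7.6
eef_pos: [0.4257, 0.3026, 0.1344]
tool_rot: [-0.004, 0.719, -0.695, 0.001]
contact_force: [0.4, -0.1, -0.1]
gripper_width: 0.997
```

```bash
python3 - <<'E'
from h import *
w=g2w(0,400)
go([((w[0],w[1],130),2)]); carton()
im=imaging.read_camera("top")
cv2.imwrite("pics/top4.png",im[120:280,80:280,::-1].repeat(3,0).repeat(3,1))
E
```

```text
t 7.60 p [425.7 302.6 134.4] g [-132.1  427.8] xang -88.12 tilt [-0.003 -0.007 -1.   ] F [ 0.4 -0.1 -0.1] w 1.00 q [-0.37  0.38 -0.45  1.99  0.23  0.81 -2.48]
 d_tool [  27.5 -132.1    5.3] len 135.0 rz -90.1
top blob g [ -3.7 282. ] l,w 164.2 109.4 yaw-gauge -0.97 bbox (124, 175, 92, 61)
scene blob g [  6.6 284.5] l,w 164.8 115.1 yaw-gauge -1.22 bbox (420, 211, 97, 69)
```

View pics/top4.png

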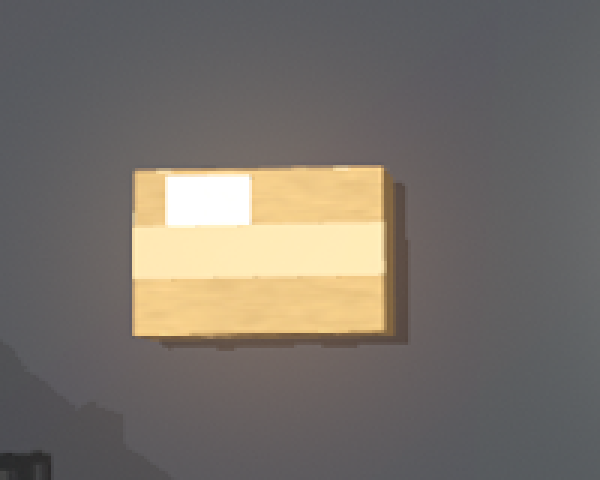

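Crop shows the carton clear, near square. Both views put its centre at gauge (0, 290) mm, yaw −1.1°. Now I move behind its rear end and turn the tool.

>>> {"fn": "apply_moves", "kwargs": {"increments": [[9,-44,0,0,0,0,-0.4],[9,-44,0,0,0,0,-0.4],[9,-44,0,0,0,0,-0.4],[0,0,0,0,0,-10,-0.4],[0,0,0,0,0,-10,-0.4],[0,0,0,0,0,-10,-0.4],[0,0,0,0,0,-10,-0.4],[0,0,0,0,0,-10,-0.4]]}}

```text
t: 8.75
eef_pos: [0.5621, 0.2524, 0.1296]
tool_rot: [0.008, 0.946, -0.325, 0.002]
contact_force: [0.0, -0.2, -0.0]
gripper_width: 0.697
```

>>> {"fn": "apply_moves", "kwargs": {"increments": [[0,0,0,0,0,-10,-0.4],[0,0,0,0,0,-10,-0.4],[0,0,0,0,0,-10,-0.4],[0,0,0,0,0,-8,-0.4],[0,0,0,0,0,0,-0.4],[0,0,0,0,0,0,-0.4],[0,0,0,0,0,0,-0.4],[0,0,0,0,0,0,-0.4]]}}

```text
t: 9.75
eef_pos: [0.5606, 0.2374, 0.1259]
tool_rot: [0.014, 1.0, 0.002, -0.003]
contact_force: [-0.6, -0.3, 0.2]
gripper_width: 0.695
```

```bash
python3 - <<'E'
from h import *
w=g2w(0,402)
go([((w[0],w[1],12),2)]); carton()
E
```

```text
t 9.75 p [560.6 237.4 125.9] g [  0.5 357.9] xang 0.24 tilt [-0.007  0.027 -1.   ] F [-0.6 -0.3  0.2] w 0.70 q [ 0.02  0.6  -0.73  1.76  0.49  0.99 -0.91]
 d_tool [ -1.1 -47.2 112.6] len 122.0 rz -1.8
top blob g [ -1.2 285.5] l,w 157.3 104.7 yaw-gauge -1.11 bbox (124, 175, 88, 59)
scene blob g [  6.7 284.5] l,w 164.8 115.0 yaw-gauge -1.22 bbox (420, 211, 97, 69)
```

>>> {"fn": "apply_moves", "kwargs": {"increments": [[0,-16,0,1.5,0.4,-1.8,-0.4],[0,-16,0,0,0,0,-0.4],[0,-15,0,0,0,0,-0.4],[0,0,0,0,0,0,-0.4],[0,0,0,0,0,0,-0.4],[0,0,0,0,0,0,-0.4],[0,0,0,0,0,0,-0.4],[0,0,0,0,0,0,-0.4]]}}

```text
t: 10.85
eef_pos: [0.559, 0.2888, 0.1255]
tool_rot: [-0.001, 1.0, 0.02, 0.0]
contact_force: [0.1, 0.5, -0.5]
gripper_width: 0.698
```

```bash
python3 - <<'E'
from h import *
w=g2w(0,402)
go([((w[0],w[1],12),2)])
E
```

```text
t 10.85 p [559.  288.8 125.5] g [  0.7 409.3] xang 2.24 tilt [ 0.    -0.001 -1.   ] F [ 0.1  0.5 -0.5] w 0.70 q [-0.05  0.63 -0.74  1.72  0.5   0.99 -0.94]
 d_tool [ -0.7   7.4 113.5] len 114.0 rz 0.2
```

>>> {"fn": "apply_moves", "kwargs": {"increments": [[-1,0,35,0,0,0.2,-0.4],[0,0,35,0,0,0,-0.4],[0,0,25,0,0,0,-0.4],[0,0,10,0,0,0,-0.4],[0,0,4,0,0,0,-0.4],[0,0,0,0,0,0,-0.4],[0,0,0,0,0,0,-0.4],[0,0,0,0,0,0,-0.4]]}}

```text
t: 11.85
eef_pos: [0.5616, 0.2891, 0.0175]
tool_rot: [-0.002, 1.0, 0.016, 0.003]
contact_force: [-0.1, 0.3, -0.6]
gripper_width: 0.702
```

```bash
python3 - <<'E'
from h import *
w=g2w(0,402)
go([((w[0],w[1],10),2)])
cv2.imwrite("pics/wr5.png",imaging.read_camera("wrist")[:,:,::-1])
E
```

```text
t 11.85 p [561.6 289.1  17.5] g [  3.3 409.6] xang 1.86 tilt [ 0.007 -0.004 -1.   ] F [-0.1  0.3 -0.6] w 0.70 q [-0.11  0.76 -0.65  1.78  0.61  0.81 -1.03]
 d_tool [-3.4  7.6  7.4] len 11.0 rz -0.1
```

View pics/wr5.png

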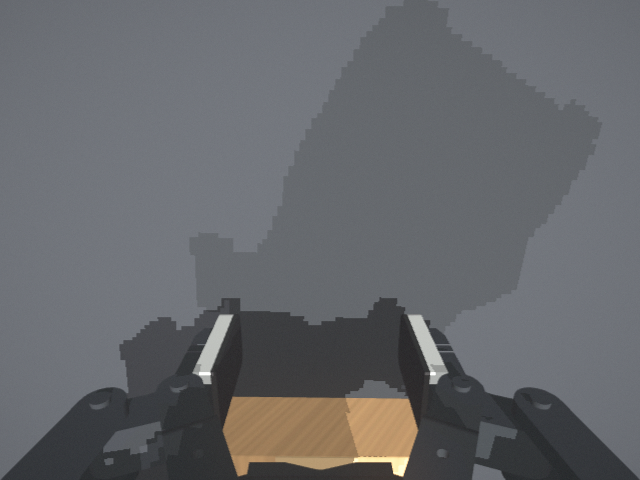

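Wrist picture: fingers at (215,360) and (430,360). The carton's rear edge is at row 397 between them, not touching. I lower slightly, recentre and start pushing.

>>> {"fn": "apply_moves", "kwargs": {"increments": [[-1.5,3,6,0,0,0,-0.4],[-1.5,3,1,0,0,0,-0.4],[0,8,0,0,0,0,-0.4],[0,8,0,0,0,0,-0.4],[0,8,0,0,0,0,-0.4],[0,8,0,0,0,0,-0.4],[0,10,0,0,0,0,-0.4],[0,12,0,0,0,0,-0.4]]}}

```text
t: 12.9
eef_pos: [0.5607, 0.2259, 0.0102]
tool_rot: [-0.003, 1.0, 0.017, 0.004]
contact_force: [-0.5, 0.7, -0.2]
gripper_width: 0.701
```

```bash
python3 - <<'E'
from h import *
w=g2w(0,106)
go([((w[0],w[1],10),2)]);carton()
cv2.imwrite("pics/wr6.png",imaging.read_camera("wrist")[:,:,::-1])
E
```

```text
t 12.90 p [560.7 225.9  10.2] g [1.000e-01 3.464e+02] xang 1.89 tilt [ 0.008 -0.005 -1.   ] F [-0.5  0.7 -0.2] w 0.70 q [-0.01  0.74 -0.65  1.85  0.63  0.76 -0.97]
 d_tool [  0.3 240.4  -1.1] len 240.0 rz -0.1
top blob g [2.000e-01 2.579e+02] l,w 157.3 104.9 yaw-gauge 0.01 bbox (139, 173, 89, 58)
scene blob g [  7.9 254. ] l,w 162.4 114.8 yaw-gauge -0.22 bbox (406, 215, 96, 70)
```

View pics/wr6.png

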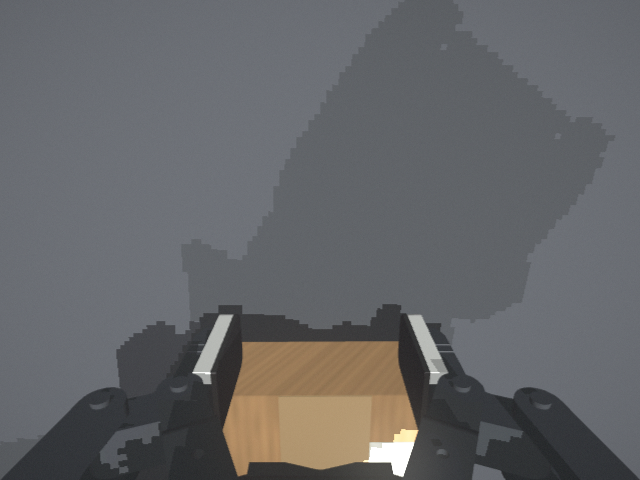

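Now in contact: the carton's rear face sits against both fingers and yaw is about 0. I keep pushing.

>>> {"fn": "apply_moves", "kwargs": {"increments": [[0,12,0,0,0,0,-0.4],[0,12,0,0,0,0,-0.4],[0,12,0,0,0,0,-0.4],[0,12,0,0,0,0,-0.4],[0,12,0,0,0,0,-0.4],[0,12,0,0,0,0,-0.4],[0,12,0,0,0,0,-0.4],[0,12,0,0,0,0,-0.4]]}}

```text
t: 14.05
eef_pos: [0.5645, 0.1251, 0.0103]
tool_rot: [-0.003, 1.0, 0.017, 0.005]
contact_force: [-0.5, 1.2, 1.6]
gripper_width: 0.701
```

```bash
python3 - <<'E'
from h import *
w=g2w(0,106)
go([((w[0],w[1],10),2)]);carton()
im=imaging.read_camera("scene")
cv2.imwrite("pics/sc7.png",im[150:400,200:520,::-1].repeat(2,0).repeat(2,1))
E
```

```text
t 14.05 p [564.5 125.1  10.3] g [  0.5 245.5] xang 1.91 tilt [ 0.009 -0.007 -1.   ] F [-0.5  1.2  1.6] w 0.70 q [ 0.17  0.71 -0.65  1.91  0.63  0.73 -0.82]
 d_tool [ -0.3 139.5  -0.6] len 139.0 rz -0.1
top blob g [  0.9 158.7] l,w 152.2 104.9 yaw-gauge -0.01 bbox (195, 171, 86, 58)
scene blob g [  8.7 155. ] l,w 158.3 114.9 yaw-gauge -0.68 bbox (357, 227, 95, 71)
```

View pics/sc7.png

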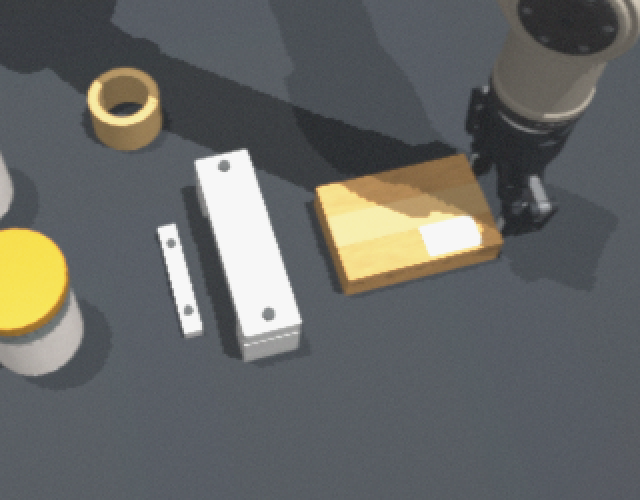

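The scene crop shows the carton square to the gauge at about (410,225), entering the middle of the gap, with the fingers behind it. I continue.

>>> {"fn": "apply_moves", "kwargs": {"increments": [[0,12,0,0,0,0,-0.4],[0,12,0,0,0,0,-0.4],[0,12,0,0,0,0,-0.4],[0,12,0,0,0,0,-0.4],[0,12,0,0,0,0,-0.4],[0,12,0,0,0,0,-0.4],[0,12,0,0,0,0,-0.4],[0,12,0,0,0,0,-0.4]]}}

```text
t: 15.2
eef_pos: [0.5678, 0.0241, 0.0097]
tool_rot: [-0.004, 1.0, 0.017, 0.005]
contact_force: [-0.4, 2.7, 1.2]
gripper_width: 0.699
```

```bash
python3 - <<'E'
from h import *
w=g2w(0,106)
go([((w[0],w[1],10),2)])
im=imaging.read_camera("scene")
cv2.imwrite("pics/sc8.png",im[150:400,200:520,::-1].repeat(2,0).repeat(2,1))
E
```

```text
t 15.20 p [567.8  24.1   9.7] g [  0.3 144.5] xang 1.95 tilt [ 0.009 -0.007 -1.   ] F [-0.4  2.7  1.2] w 0.70 q [ 0.35  0.7  -0.65  1.93  0.63  0.71 -0.65]
 d_tool [-0.2 38.4 -0.6] len 38.0 rz -0.0
```

View pics/sc8.png

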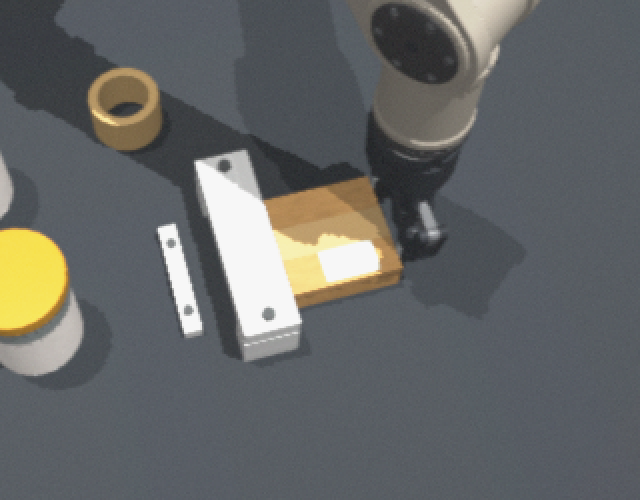

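The carton is sliding under the beam, centred, nothing touching. Now slower.

>>> {"fn": "apply_moves", "kwargs": {"increments": [[0,6,0,0,0,0,-0.4],[0,6,0,0,0,0,-0.4],[0,5,0,0,0,0,-0.4],[0,4,0,0,0,0,-0.4],[0,3,0,0,0,0,-0.4],[0,3,0,0,0,0,-0.4],[0,2,0,0,0,0,-0.4],[0,2,0,0,0,0,-0.4]]}}

```text
t: 16.25
eef_pos: [0.5687, -0.0104, 0.0092]
tool_rot: [-0.003, 1.0, 0.017, 0.004]
contact_force: [-0.2, 1.8, 1.9]
gripper_width: 0.701
```

```bash
python3 - <<'E'
from h import *
w=g2w(0,106)
go([((w[0],w[1],10),2)])
im=imaging.read_camera("scene")
cv2.imwrite("pics/sc9.png",im[200:350,250:450,::-1].repeat(4,0).repeat(4,1))
E
```

```text
t 16.25 p [568.7 -10.4   9.2] g [-1.0e-01  1.1e+02] xang 1.91 tilt [ 0.009 -0.006 -1.   ] F [-0.2  1.8  1.9] w 0.70 q [ 0.41  0.7  -0.65  1.93  0.63  0.71 -0.59]
 d_tool [ 0.1  4.  -0.8] len 4.0 rz -0.1
```

View pics/sc9.png

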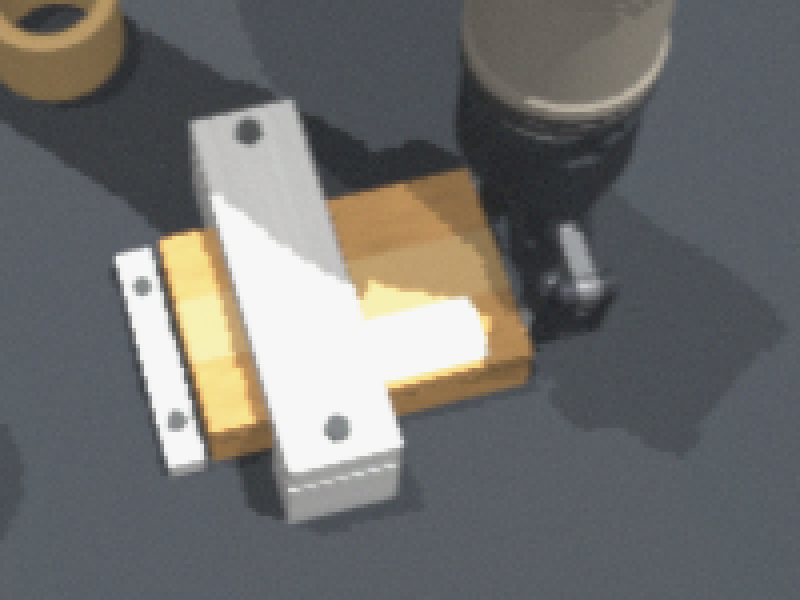

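The leading edge at about (190,350) in the crop is just short of the stop strip. Now millimetre steps while I watch the force.

>>> {"fn": "apply_moves", "kwargs": {"increments": [[0,1.5,0,0,0,0,-0.4],[0,1.5,0,0,0,0,-0.4],[0,1,0,0,0,0,-0.4],[0,1,0,0,0,0,-0.4],[0,1,0,0,0,0,-0.4],[0,1,0,0,0,0,-0.4],[0,1,0,0,0,0,-0.4],[0,1,0,0,0,0,-0.4]]}}

```text
t: 17.3
eef_pos: [0.5687, -0.0146, 0.0093]
tool_rot: [-0.007, 1.0, 0.018, 0.005]
contact_force: [-0.3, 5.8, 0.4]
gripper_width: 0.699
```

```bash
python3 - <<'E'
from h import *
go([])
for n,(a,b,c,d) in {"scene":(200,350,250,450),"top":(120,270,250,450)}.items():
    im=imaging.read_camera(n)
    cv2.imwrite(f"pics/{n}10.png",im[a:b,c:d,::-1].repeat(4,0).repeat(4,1))
E
```

```text
t 17.30 p [568.7 -14.6   9.3] g [ -0.2 105.8] xang 2.05 tilt [ 0.009 -0.013 -1.   ] F [-0.3  5.8  0.4] w 0.70 q [ 0.42  0.7  -0.66  1.93  0.62  0.71 -0.57]
```

View pics/scene10.png

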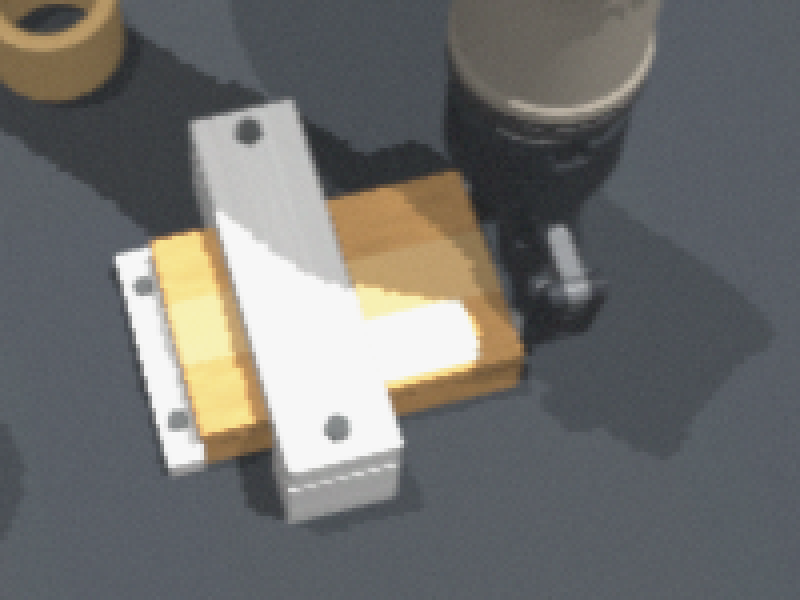

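View pics/top10.png

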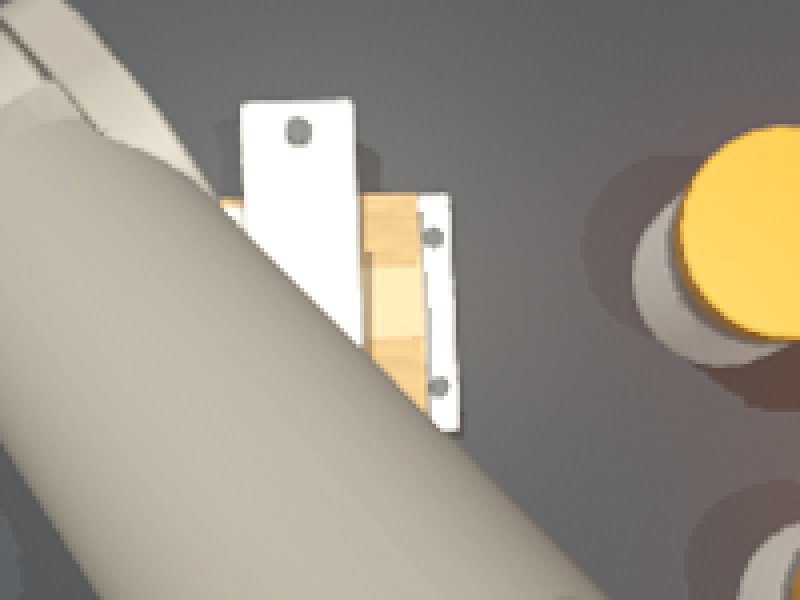

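The carton has met the stop: the force has risen to 5.8 N and the TCP is at gauge y 105.8 as predicted. One slightly firmer seat, then I back off.

>>> {"fn": "apply_moves", "kwargs": {"increments": [[0,2,0,0,0,0,-0.4],[0,2,0,0,0,0,-0.4],[0,2,0,0,0,0,-0.4],[0,2,0,0,0,0,-0.4],[0,2,0,0,0,0,-0.4],[0,2,0,0,0,0,-0.4],[0,2,0,0,0,0,-0.4],[0,2,0,0,0,0,-0.4]]}}

```text
t: 18.4
eef_pos: [0.5686, -0.0139, 0.0096]
tool_rot: [-0.018, 1.0, 0.021, 0.005]
contact_force: [-0.6, 7.0, 0.9]
gripper_width: 0.7
```

```bash
python3 - <<'E'
from h import *
go([])
E
```

```text
t 18.40 p [568.6 -13.9   9.6] g [ -0.2 106.4] xang 2.43 tilt [ 0.012 -0.035 -0.999] F [-0.6  7.   0.9] w 0.70 q [ 0.45  0.7  -0.67  1.93  0.61  0.71 -0.54]
```

The tool no longer advances, so the carton is seated. I withdraw straight back, then up.

>>> {"fn": "apply_moves", "kwargs": {"increments": [[0,-6,0,0,0,0,-0.4],[0,-12,0,0,0,0,-0.4],[0,-20,0,0,0,0,-0.4],[0,-30,0,0,0,0,-0.4],[0,-30,-30,0,0,0,-0.4],[0,-30,-40,0,0,0,-0.4],[0,-50,-40,0,0,0,-0.4],[0,-50,-40,0,0,0,-0.4]]}}

```text
t: 19.4
eef_pos: [0.5547, 0.2094, 0.1629]
tool_rot: [-0.014, 1.0, 0.019, 0.001]
contact_force: [1.8, 0.0, 0.4]
gripper_width: 0.708
```

>>> {"fn": "apply_moves", "kwargs": {"increments": [[0,-45,0,0,0,0,-0.4],[0,-45,0,0,0,0,-0.4],[0,-45,0,0,0,0,-0.4],[0,0,0,0,0,0,-0.4],[0,0,0,0,0,0,-0.4],[0,0,0,0,0,0,-0.4],[0,0,0,0,0,0,-0.4],[0,0,0,0,0,0,-0.4]]}}

```text
t: 20.4
eef_pos: [0.5459, 0.357, 0.1718]
tool_rot: [-0.015, 1.0, 0.022, 0.005]
contact_force: [0.1, 0.7, -0.1]
gripper_width: 0.699
```

```bash
python3 - <<'E'
from h import *
go([])
for n,(a,b,c,d) in {"scene":(200,350,250,450),"top":(120,270,250,450)}.items():
    im=imaging.read_camera(n)
    cv2.imwrite(f"pics/{n}11full.png",im[:,:,::-1])
    cv2.imwrite(f"pics/{n}11.png",im[a:b,c:d,::-1].repeat(4,0).repeat(4,1))
E
```

```text
t 20.40 p [545.9 357.  171.8] g [-10.  477.9] xang 2.55 tilt [ 0.01  -0.029 -1.   ] F [ 0.1  0.7 -0.1] w 0.70 q [-0.11  0.61 -0.79  1.65  0.47  1.06 -1.  ]
```

View pics/scene11.png

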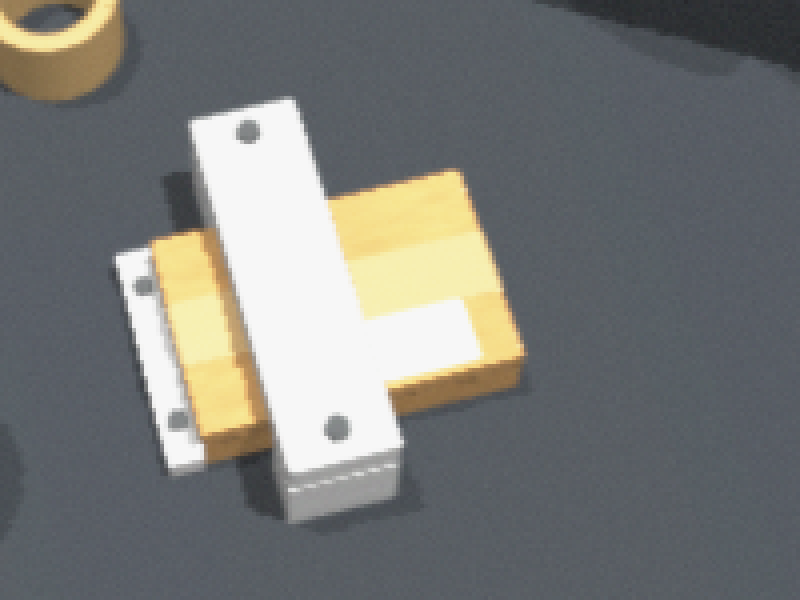

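View pics/top11.png

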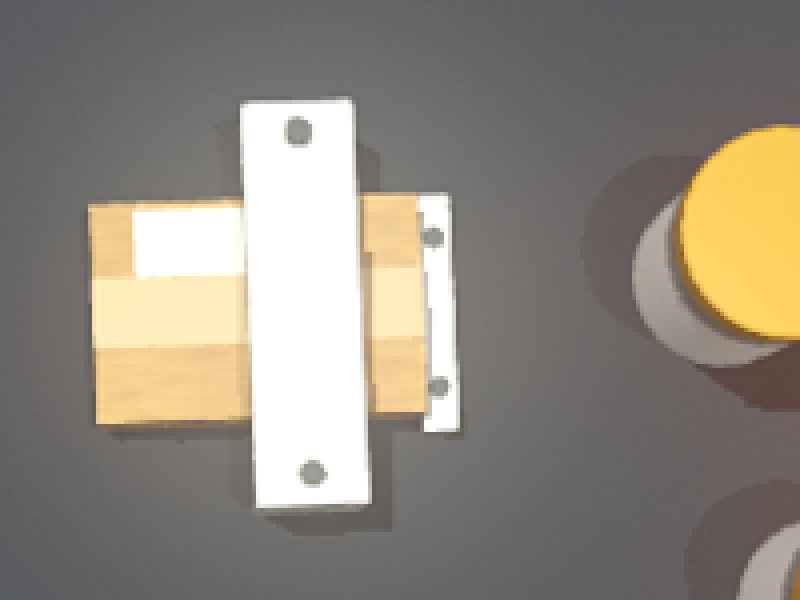

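View pics/top11full.png

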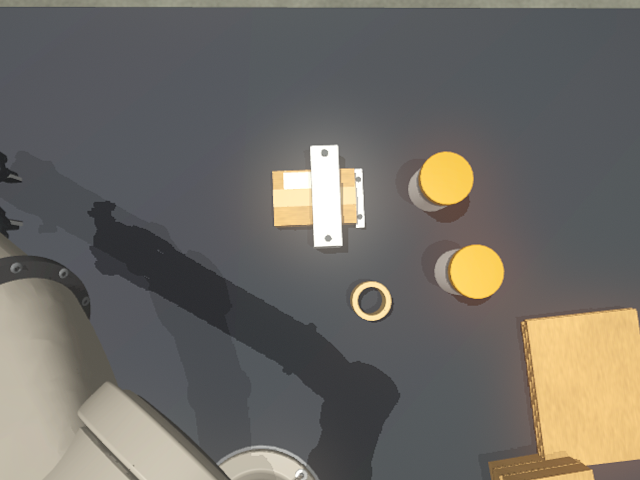

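The scene crop shows the carton under the beam with its leading edge along the strip. In the top crop the corners are (88,204), (96,424), (417,195) and (427,412). The tins and tape roll stand where they were. I check numbers from these corners.

```bash
python3 - <<'E'
from h import *
for n,o,c in(("top",(250,120),[(88,204),(96,424),(417,195),(427,412)]),("scene",(250,200),[(460,170),(522,358),(152,240),(204,435)])):
    uv=np.array(c)/4.+o-.4
    g=np.array([w2g(p*1000) for p in ray(imaging.get_calibration(n),uv,.035)])
    print(n,g.round(1).tolist(),"centre",g.mean(0).round(1))
    for a,b in((0,1),(2,3)): d=g[a]-g[b]; print("  end yaw",np.degrees(np.arctan2(d[1],d[0])).round(2))
E
```

```text
top [[52.6, 95.4], [-48.2, 95.2], [51.3, -54.9], [-48.5, -55.0]] centre [ 1.8 20.2]
  end yaw 0.11
  end yaw 0.05
scene [[-46.8, 97.3], [53.5, 94.6], [-48.1, -52.5], [52.3, -52.5]] centre [ 2.7 21.7]
  end yaw 178.49
  end yaw 180.0
```

```bash
python3 -c "
from station import bot
print(bot.get_obs()['t'],bot.hand_in())"
```

```text
the job is handed in; nothing more can be done
20.5 None
```

The mailer is under the bridge with its leading end flat against the stop strip, and I handed the job in at 20.5 s. I squared it by pushing its near side with both open fingers. I then pushed its rear end along the lane, slowing for the last stretch. Contact force at the stop read about 6–7 N and the tool stopped advancing; then I backed the hand well clear.

**Last checks:**

| View | Carton centre, gauge x, y (mm) | Leading end off square | Rear end off square |
|---|---|---|---|
| Top | 1.8, 20.2 | under 0.1° | about 0.1° |
| Scene | 2.7, 21.7 | 0° | 1.5° |
| Home | 0, 20 | – | – |

- **Disagreement:** the 1.5° scene reading on the rear end doesn't match the other three. I put it down to picking corners by hand in a coarse, slanted view.
- **Sideways offset:** the carton sits about 2 mm off the lane centre in x, and I left it there.
- **Gauge and bystanders:** in the final top picture the tins and tape roll look where they started. I saw no sign of contact with the gauge.

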